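# Uncap the test set and ready its probe

## Task

Get the high-voltage test set ready: pull the red dust cap off its terminal and lay it rim down, fully home, in the empty round pocket of the blue tray, and let go of it. Then draw the probe out of its sloping stand, turn it level and keep holding it at least 20 cm above the bench, clear of everything: the program finishes while the gripper is still holding it there, still. Leave the black cap and all the other things on the bench where they are.

Things in the scene. Friction and masses are not known exactly. Their poses are not given: they have to be found in the camera images.
- testset: fixed test set: black flight-case base 260 (x) x 300 (y) x 70 mm high, on it a white panel sloping up at 20 deg away from the robot (front edge 78 mm high, back edge 146 mm). Two brass terminals, 31 mm diameter, 20 mm long, stand square to the panel, 112 mm apart along y, roots 102 mm above the bench; each wears a cap. Origin: centre of the underside; x away from its sloping front, z up
- red_cap: red dust cap, 40 g: cylinder 44 mm diameter, 36 mm high, closed flat top with a grey dot, open rim, bore 34 mm. Starts loose over the left or right terminal, rim on the panel, axis leaning 20 deg from vertical towards the panel's front; it pulls off freely along its axis, 20 mm to clear. Origin: centre of the rim; z along the axis from rim to closed top
- black_cap: same cap in black, on the other terminal; stays there
- tray: fixed blue tray block, 150 (x) x 90 (y) x 22 mm high, with two round pockets 52 mm in diameter, 12 mm deep, 72 mm apart along its x: the one at -x is empty, the one at +x holds a brass adapter. Origin: centre of the underside, z up
- tray_hole0 (a point): centre of the mouth of the empty pocket, 22 mm above the bench; the pocket's floor is 12 mm lower, so a seated cap sticks out by 24 mm
- adapter: brass adapter, 40 mm diameter, 30 mm high, standing in the other pocket; stays there
- stand: fixed probe stand: dark steel base 150 (x) x 100 (y) x 18 mm with an aluminium square tube (30 mm outside, 20 mm bore, 112 mm long) that slopes at 45 deg, its mouth facing up and to the stand's -x (roughly to the robot). Origin: on the bench under the base, 10 mm to the -x side of the base's middle; z up
- probe: loose probe, 0.11-0.22 kg, 184 mm long: black flat-sided handle 24 (y) x 26 (x) x 76 mm, red round guard 46 mm wide, 5 mm thick, orange rod 16 mm square, 85 mm long, brass tip. Starts with the rod in the tube, guard on its mouth, handle sloping up at about 43 deg; draw 103 mm along z to clear. Origin: middle of the handle, near the balance point, 150 mm up; z from tip to handle end; y level
- stand_mouth (a point): middle of the tube's mouth, 122 mm above the bench; the middle of the probe's handle starts 43 mm out from it
- probe_tip (a point): point near the brass tip of the probe, 146 mm from the middle of the handle
- probe_end (a point): middle of the handle's end face, 38 mm from the middle of the handle
- screwdriver: screwdriver lying on the bench; leave alone
- mug: blue mug, 76 mm diameter, 90 mm high; leave alone
- cleaner: white bottle with a red cap, 48 mm diameter, 130 mm high; leave alone
- tape: yellow ring of tape, 90 mm diameter, 22 mm high; leave alone
- meter: yellow hand-held meter lying flat, 160 x 78 x 34 mm; leave alone
There are look-alikes about, which are no part of the job. Several things have the shape of the probe; the one meant has the colours described above.

How it is judged:
By the outcome, as a careful person would: the job done as asked, in the order asked, and still so for the second after the job is handed in, while the arm keeps its last pose, push and grip.
It also fails if it takes over 56 s, if anything falls off the work surface, if the arm or the gripper's body presses on something with over 40 N, if the wrist force passes 120 N, or if a joint passes its speed limit or range.

## Robot

A 6-joint arm with a two-finger parallel gripper is mounted at the origin on the work surface. World frame = base frame: x ahead of the robot, y to its left, z up, the work surface at z = 0. Lengths are in m, angles in rad, forces in N, time in s.
With the tool pointing down it reaches from about 0.35 to 0.775 m from the base axis. Payload 7.3 kg.
Tool frame: the origin (TCP) lies on the centre line of the jaws, within the pads' length; the fingertips stand tip_extent ahead of it and the grasp point (between the pads) lies 3 mm ahead of it (tip_extent is the distance from the TCP to the fingertips, in m); z points along the fingers, y is the line along which they close (so a half turn about z gives the same grasp; the last joint's range is limited). The gripper opens to 92 mm and grips with 3 to 60 N. Pads are 19 mm wide; open, the fingers measure 130 mm over their backs; the gripper's body (75 mm by 190 mm) begins 47 mm behind the grasp point.
Start: joints at [-1.262, 0.342, 1.524, -0, 1.275, -0.146], TCP at [0.231, -0.472, 0.212] pointing down, gripper open.
Joint ranges: [-2.53, 2.53], [-0.77, 2.02], [0.04, 2.7], [-1, 4.14], [0.28, 2.66], [-3.11, 3.11]. Speed limits (rad/s): [2.57, 2.57, 3.14, 3.14, 3.14, 3.14].

## Interface

Orientations are given as a unit quaternion [x, y, z, w].
In Python, from station import * gives the robot as it stands.
- The arm moves only by the tool arm_command, never from a script. Its argument "increments" is a list of rows, each an object of numbers: "tx", "ty", "tz": the shift along the tool's x, y, z in cm; "ax", "ay", "az": the turn, a rotation vector about the tool's x, y, z in degrees. A call has 1 to 10 rows; each row is the pose to reach, as a shift and turn from the pose commanded when the call began, along the tool's axes at that moment; what a row does not reach only later rows make up. A row lasts 1/8 s, in which the tool goes at most 62.5 mm and 10.7 degrees, less where a joint would pass 70% of its speed; a pose out of reach is approached as far as the arm can. A call with a gripper value outside its range is refused whole. "jaw" is the opening, from 0 (shut) to 1 (fully open), set as the call begins (left out, the last holds). The fingers move at their own pace and stop on an object; "grip_force" is the grip in N (left out, the last holds). Time passes only in rows, so rows that repeat a pose let the fingers close. It gives the time, the measured TCP pose, the force and the opening at its end, in the units of the state.
- get_state(): the state, without advancing time (a new reading comes with each control period).
- capture(name): name is "scene" or "top" or "wrist"; returns a dict with "frame" (480x640x3 uint8, red, green, blue), "K" (3x3 intrinsics, pixels), "rvec" (rotation vector, rad) and "tvec" (3), from world to camera coordinates, as OpenCV has them. Camera axes: x right, y down, z forward; pixel columns grow to the right and rows downward; lengths in m; the calibration is good to about 2 mm. The wrist camera is an equidistant fisheye: a pixel r from the principal point sees the ray r / f radians off the axis. A picture is of the moment at which its call begins. There is no depth.
- finish_job(): hands the job in, once; it reports no verdict.
The state is a dict: "time": time; "joint_positions": joint angles; "joint_vel": joint speeds; "tau": joint torques, N m; "eef_pos": TCP position; "orientation": TCP orientation; "ft_force": force on the tool from outside, world axes, zero at the start; "ft_torque": the same for the moment, N m; "finger_gap": finger opening in m.
Only numpy, scipy, OpenCV 4.12 (cv2) and the standard library are available. Lean on these libraries where they do the work, as an engineer would, in place of code of your own. Each camera call takes 0.05 s, during which the arm holds its last target. There are 200 camera calls.

## Working session

There is one attempt and no reset: what is moved stays moved. The work goes in short steps, Python scripts to look and compute and a tool call to move; the robot and the scene stay as the last step left them, time stands still between calls to the robot, and variables do not carry over. Pictures are saved under pics/ and viewed, on a budget of 10 in all, crops included, one or two more only if the job needs it, and the job is handed in when it is done.

Besides the shell and the picture viewer there is one more tool, called after "Emit:" as name(argument=value, ...), one argument or row to a line, values as JSON. arm_command: Moves the arm, as the interface text tells. Its arguments: {"type":"object","properties":{"increments":{"type":"array"},"jaw":{"type":"number"},"grip_force":{"type":"number"}},"required":["increments"]}

```bash
mkdir -p pics; ls; python3 - <<'E'
from station import *
import cv2,numpy as np,pickle
s=get_state();print(s)
d={}
for n in("scene","top"):
    c=capture(n);d[n]=c;cv2.imwrite(f"pics/{n}0.png",c["frame"][:,:,::-1]);R=cv2.Rodrigues(np.array(c["rvec"],float))[0];print(n,c["K"],-R.T@np.array(c["tvec"]).ravel())
pickle.dump(d,open("c0.pkl","wb"))
E
```

```text
pics
{'time': 0.0, 'joint_positions': array([-1.26200697e+00,  3.42716977e-01,  1.52503197e+00, -3.82883873e-05,
        1.27539311e+00, -1.45989207e-01]), 'joint_vel': array([-0.00117296, -0.00107857, -0.00015346,  0.00018669,  0.00041292,
        0.00049116]), 'tau': array([-9.92685818e-04, -4.31240129e+01, -2.44218224e+01,  7.17190979e-02,
        5.59310918e-02, -1.74656311e-04]), 'eef_pos': array([ 0.23049281, -0.47120972,  0.21094275]), 'orientation': array([ 9.74256709e-01,  2.25440155e-01, -8.12411576e-05, -7.70647600e-04]), 'ft_force': array([-0.67199654,  0.00450936, -0.04777652]), 'ft_torque': array([0.00643127, 0.00849826, 0.03888674]), 'finger_gap': 0.09188851187292206}
scene [[460.76256985   0.         320.90799339]
 [  0.         460.76256985 241.92915708]
 [  0.           0.           1.        ]] [1.01034579 0.79393079 0.87863551]
top [[474.72839796   0.         314.71044048]
 [  0.         474.72839796 237.402944  ]
 [  0.           0.           1.        ]] [ 0.39371941 -0.04032205  1.37871252]
```

View pics/top0.png

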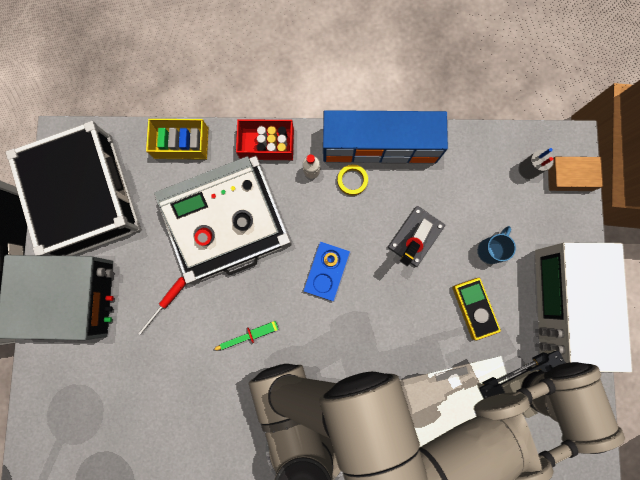

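View pics/scene0.png

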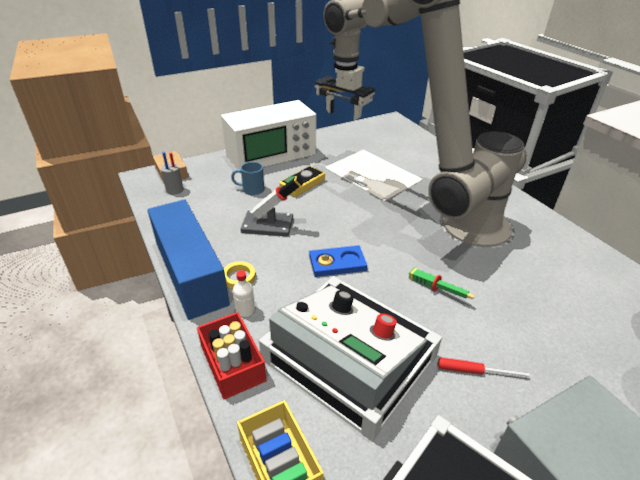

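Top view: red cap at about (204,237), black cap (242,220), empty pocket (322,284), adapter (331,259), stand (415,236). Probe-shaped things: the one in the stand, and a green one on the bench at (250,336). I'll check the candidates in one enlarged composite.

```bash
python3 - <<'E'
import cv2,numpy as np
t=cv2.imread("pics/top0.png");s=cv2.imread("pics/scene0.png")
def crop(im,x,y,w,h):return cv2.resize(im[y:y+h,x:x+w],(400,300),interpolation=cv2.INTER_CUBIC)
# all 4 crops 80x60 (x5)
a=np.vstack([np.hstack([crop(t,375,205,80,60),crop(t,180,200,80,60)]),np.hstack([crop(s,240,160,100,75),crop(t,290,240,80,60)])])
cv2.imwrite("pics/crops.png",a)
E
```

```text
(no output)
```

View pics/crops.png

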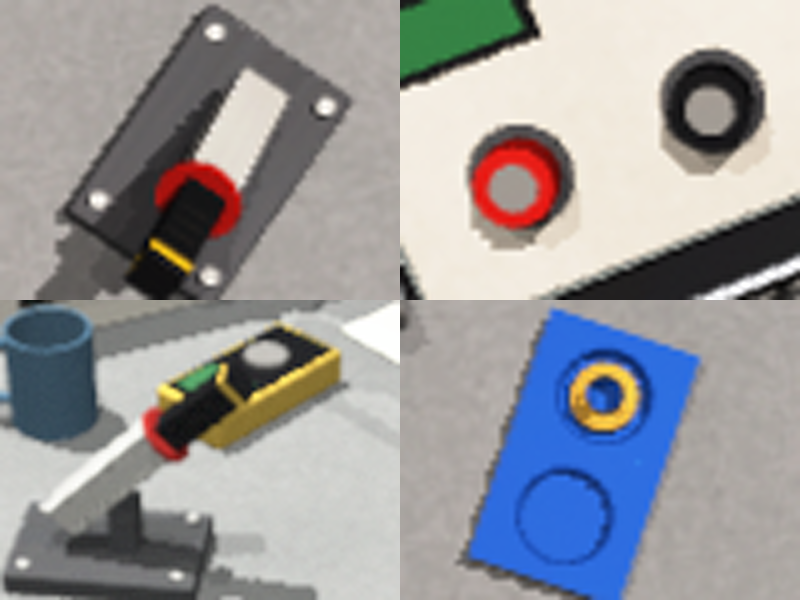

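The probe in the stand (top ≈(410,247)) has the black handle and red guard, so it is the one meant; the all-green look-alike on the bench (250,336) isn't. The red cap's dot is at (202.6,237.6), the black cap's at (242,222), and the empty pocket is centred at (323,283.4).

```bash
cat > h.py <<'E'
import cv2,numpy as np,pickle
from scipy.spatial.transform import Rotation as Ro
def cam(c): return np.array(c["K"]),cv2.Rodrigues(np.array(c["rvec"],float))[0],np.array(c["tvec"],float).ravel()
def ray(c,uv,fish=False):
    K,R,t=cam(c);x=(uv[0]-K[0,2])/K[0,0];y=(uv[1]-K[1,2])/K[1,1]
    if fish:
        r=np.hypot(x,y);d=np.array([x/r*np.sin(r),y/r*np.sin(r),np.cos(r)]) if r>1e-9 else np.array([0,0,1.])
    else: d=np.array([x,y,1.])
    return -R.T@t,R.T@d
def onz(c,uv,z,fish=False):
    o,d=ray(c,uv,fish);return o+d*(z-o[2])/d[2]
def proj(c,P,fish=False):
    K,R,t=cam(c);q=R@np.asarray(P,float)+t
    if fish:
        r=np.hypot(q[0],q[1]);th=np.arctan2(r,q[2]);x,y=q[0]/r*th,q[1]/r*th
    else: x,y=q[0]/q[2],q[1]/q[2]
    return np.array([K[0,0]*x+K[0,2],K[1,1]*y+K[1,2]])
def inc(p,q,P,Rt):
    "increments in tool axes (cm, deg) from pose p,q to P,Rt(Rotation)"
    R0=Ro.from_quat(q);return np.round(R0.inv().apply(np.asarray(P)-p)*100,2),np.round((R0.inv()*Rt).as_rotvec(degrees=True),1)
def frame(z,y):
    z=np.array(z,float);z/=np.linalg.norm(z);y=np.array(y,float);y-=z*(y@z);y/=np.linalg.norm(y)
    return Ro.from_matrix(np.c_[np.cross(y,z),y,z])
E
python3 - <<'E'
from h import *
d=pickle.load(open("c0.pkl","rb"));T=d["top"];S=d["scene"]
r=onz(T,(202.6,237.6),.136);b=onz(T,(242,222),.136);print("red",r,"black",b,np.linalg.norm(r-b))
yv=(r-b);print("testset yaw",np.degrees(np.arctan2(-yv[0],yv[1])))
h=onz(T,(323,283.4),.022);a=onz(T,(331,259.4),.04);print("hole",h,"adp",a,np.linalg.norm((h-a)[:2]),np.degrees(np.arctan2(*(a-h)[[1,0]])))
B=[onz(T,(375+u/5,205+v/5),.019) for u,v in((215,32),(325,105),(98,200),(210,275))]
c=np.mean(B,0);ax=(B[0]+B[1]-B[2]-B[3]);yw=np.arctan2(ax[1],ax[0]);print("stand mid",c,np.degrees(yw),[np.linalg.norm(B[0]-B[2]),np.linalg.norm(B[0]-B[1])])
# guard centre: on the handle side; top crop (198,200) -> z .122+
print("guard",onz(T,(375+198/5,205+200/5),.124))
# probe yellow band centre, top crop(168,250)
print("scene cap top px pred",proj(S,r),proj(S,b),"hole",proj(S,h))
for k in(0,.0025,.043,.081): 
  pass
u,v=S["frame"].shape[:2]
# triangulate guard: top(198,200), scene crop(165,435-300)->x4 scale
def tri(p,q):
    o1,d1=ray(T,p);o2,d2=ray(S,q);A=np.c_[d1,-d2];s=np.linalg.lstsq(A,o2-o1,rcond=None)[0];x1=o1+d1*s[0];x2=o2+d2*s[1];return (x1+x2)/2,np.linalg.norm(x1-x2)
print("tri guard",tri((375+198/5,205+200/5),(240+165/4,160+135/4)))
print("tri band",tri((375+170/5,205+252/5),(240+232/4,160+100/4)))
E
```

```text
red [0.56302808 0.28491108 0.136     ] black [0.60654334 0.18156791 0.136     ] 0.1121311206012832
testset yaw 22.83475823413191
hole [ 0.45213029 -0.03631774  0.022     ] adp [ 0.51934394 -0.05795681  0.04      ] 0.07061107790372173 -17.845681574228095
stand mid [ 0.5943516  -0.30627901  0.019     ] -34.28662640043169 [np.float64(0.12051915976475429), np.float64(0.07550917275528729)]
guard [ 0.55329096 -0.27797115  0.124     ]
scene cap top px pred [386.37264417 318.17087117] [344.1475209  293.98342318] hole [349.97431042 255.58903479]
tri guard (array([ 0.55324037, -0.27833926,  0.12037143]), np.float64(0.0011816753702576118))
tri band (array([ 0.5160979 , -0.25337976,  0.15600705]), np.float64(0.013826771520135395))
```

```bash
python3 - <<'E'
import station
print([n for n in dir(station) if n[0]!='_'],getattr(station,"tip_extent",None))
from h import *
s=station.get_state();p=s["eef_pos"];q=s["orientation"]
yw=np.radians(22.8);n=np.cos(np.radians(20))*np.array([0,0,1])-np.sin(np.radians(20))*np.array([np.cos(yw),np.sin(yw),0])
top=np.array([.563,.285,.136]);ty=[np.sin(yw),-np.cos(yw),0]
R=frame(-n,ty)
print("above cap 100mm:",inc(p,q,top+.10*n,R))
print("mid, z .32, down:",inc(p,q,[.45,-.05,.34],frame([0,0,-1],ty)))
E
```

```text
['PlanningError', 'capture', 'finish_job', 'get_state', 'tip_extent'] 0.022
above cap 100mm: (array([ 59.68, -53.53,  -1.81]), array([-0.6, 20. ,  3.2]))
mid, z .32, down: (array([ 38.23, -28.22, -12.85]), array([-0.1, -0. ,  3.3]))
```

Emit:
arm_command(
  increments=[
    {"tx": 4, "ty": -3, "tz": -3},
    {"tx": 8, "ty": -6, "tz": -6},
    {"tx": 12, "ty": -9, "tz": -9},
    {"tx": 16, "ty": -12, "tz": -11},
    {"tx": 20, "ty": -15, "tz": -12.5},
    {"tx": 24, "ty": -18, "tz": -12.5},
    {"tx": 28, "ty": -21, "tz": -12.5, "az": 1},
    {"tx": 32, "ty": -24, "tz": -12.5, "az": 2},
    {"tx": 36, "ty": -26.5, "tz": -12.5, "az": 3},
    {"tx": 38, "ty": -28, "tz": -12.5, "az": 3},
  ],
  jaw=1,
)

```text
schema error: expected keys tx, ty, tz, ax, ay, az
```

```bash
cat > pre.py <<'E'
import station
from h import *
s=station.get_state();p=s["eef_pos"];q=s["orientation"]
yw=np.radians(22.8);n=np.cos(np.radians(20))*np.array([0,0,1])-np.sin(np.radians(20))*np.array([np.cos(yw),np.sin(yw),0])
top=np.array([.563,.285,.136]);ty=[np.sin(yw),-np.cos(yw),0]
R=frame(-n,ty)
E
python3 - <<'E'
from pre import *
print(s["time"],p,s["joint_positions"])
print("above cap 90mm:",inc(p,q,top+.09*n,R))
E
```

```text
0.1 [ 0.23051745 -0.47128098  0.2110246 ] [-1.26202132e+00  3.42654094e-01  1.52489089e+00 -9.23141780e-06
  1.27537934e+00 -1.46028964e-01]
above cap 90mm: (array([ 60.02, -53.51,  -0.87]), array([-0.6, 20. ,  3.2]))
```

All six keys are needed in every row.

Emit:
arm_command(
  increments=[
    {"tx": 4, "ty": -3, "tz": -3, "ax": 0, "ay": 0, "az": 0},
    {"tx": 8, "ty": -6, "tz": -6, "ax": 0, "ay": 0, "az": 0},
    {"tx": 12, "ty": -9, "tz": -9, "ax": 0, "ay": 0, "az": 0},
    {"tx": 16, "ty": -12, "tz": -11, "ax": 0, "ay": 0, "az": 0},
    {"tx": 20, "ty": -15, "tz": -12.5, "ax": 0, "ay": 0, "az": 0},
    {"tx": 24, "ty": -18, "tz": -12.5, "ax": 0, "ay": 0, "az": 0},
    {"tx": 28, "ty": -21, "tz": -12.5, "ax": 0, "ay": 0, "az": 1},
    {"tx": 32, "ty": -24, "tz": -12.5, "ax": 0, "ay": 0, "az": 2},
    {"tx": 36, "ty": -26.5, "tz": -12.5, "ax": 0, "ay": 0, "az": 3},
    {"tx": 38, "ty": -28, "tz": -12.5, "ax": 0, "ay": 0, "az": 3},
  ],
  jaw=1,
)

```text
time: 1.35
eef_pos: [0.4496, -0.0511, 0.3362]
orientation: [0.98, 0.201, -0.0, -0.0]
ft_force: [-0.0, -0.5, 0.4]
finger_gap: 0.0917
```

```bash
python3 - <<'E'
from pre import *
print(s["time"],p,s["joint_positions"])
print("above cap 90mm:",inc(p,q,top+.09*n,R))
E
```

```text
1.35 [ 0.44960137 -0.05111512  0.33618649] [-2.83035115e-01  1.34371873e-01  1.45929719e+00  2.38321538e-04
  1.54871605e+00  8.83392893e-01]
above cap 90mm: (array([ 20.58, -26.45,  11.57]), array([-0.1, 20. ,  0.4]))
```

Emit:
arm_command(
  increments=[
    {"tx": 3, "ty": -4, "tz": 0, "ax": 0, "ay": 3, "az": 0},
    {"tx": 6, "ty": -8, "tz": 0, "ax": 0, "ay": 6, "az": 0},
    {"tx": 9, "ty": -12, "tz": 1, "ax": 0, "ay": 9, "az": 0},
    {"tx": 12, "ty": -16, "tz": 3, "ax": 0, "ay": 12, "az": 0},
    {"tx": 15, "ty": -20, "tz": 5, "ax": 0, "ay": 15, "az": 0},
    {"tx": 18, "ty": -24, "tz": 8, "ax": 0, "ay": 18, "az": 0},
    {"tx": 20.6, "ty": -26.4, "tz": 11, "ax": 0, "ay": 20, "az": 0.4},
    {"tx": 20.6, "ty": -26.4, "tz": 11.6, "ax": 0, "ay": 20, "az": 0.4},
    {"tx": 20.6, "ty": -26.4, "tz": 11.6, "ax": 0, "ay": 20, "az": 0.4},
  ],
  jaw=0.85,
)

```text
time: 2.48
eef_pos: [0.5349, 0.27, 0.2202]
orientation: [0.966, 0.194, 0.169, -0.034]
ft_force: [0.4, -0.8, -0.5]
finger_gap: 0.0781
```

```bash
python3 - <<'E'
from pre import *
print(s["time"],p,s["joint_positions"])
print("cap 90mm:",inc(p,q,top+.09*n,R),"grasp",inc(p,q,top+.002*n,R))
c=station.capture("wrist");pickle.dump(c,open("w1.pkl","wb"))
f=c["frame"].copy()[:,:,::-1].copy();u=proj(c,top,True);print("pred dot",u)
x,y=int(u[0]),int(u[1]);x0,y0=max(0,min(x-100,440)),max(0,min(y-75,330))
print(x0,y0);cv2.imwrite("pics/w1.png",cv2.resize(f[y0:y0+150,x0:x0+200],(800,600),interpolation=cv2.INTER_CUBIC))
E
```

```text
2.475 [0.53485236 0.26999336 0.22019967] [0.32575886 0.28092523 1.64556861 0.03234208 0.86877357 1.4843093 ]
cap 90mm: (array([ 0.1 , -0.29, -0.  ]), array([-0. ,  0.1, -0.1])) grasp (array([ 0.12, -0.29,  8.8 ]), array([-0. ,  0.1, -0.1]))
pred dot [319.23222268 234.93013108]
219 159
```

View pics/w1.png

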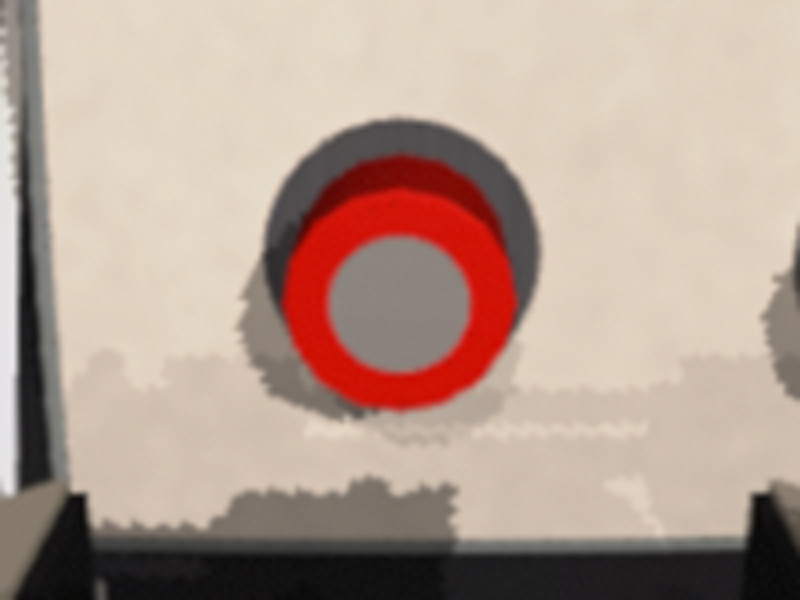

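The dot is seen at (319,235.3) against (319.2,234.9) predicted, so the estimate holds to about a millimetre. Going down the axis to grip.

Emit:
arm_command(
  increments=[
    {"tx": 0.1, "ty": -0.3, "tz": 2, "ax": 0, "ay": 0, "az": 0},
    {"tx": 0.1, "ty": -0.3, "tz": 4, "ax": 0, "ay": 0, "az": 0},
    {"tx": 0.1, "ty": -0.3, "tz": 6, "ax": 0, "ay": 0, "az": 0},
    {"tx": 0.1, "ty": -0.3, "tz": 7.5, "ax": 0, "ay": 0, "az": 0},
    {"tx": 0.1, "ty": -0.3, "tz": 8.5, "ax": 0, "ay": 0, "az": 0},
    {"tx": 0.1, "ty": -0.3, "tz": 8.8, "ax": 0, "ay": 0, "az": 0},
    {"tx": 0.1, "ty": -0.3, "tz": 8.8, "ax": 0, "ay": 0, "az": 0},
    {"tx": 0.1, "ty": -0.3, "tz": 8.8, "ax": 0, "ay": 0, "az": 0},
  ],
)

```text
time: 3.52
eef_pos: [0.5628, 0.2853, 0.1389]
orientation: [0.966, 0.193, 0.171, -0.035]
ft_force: [0.3, 0.2, 0.7]
finger_gap: 0.0778
```

```bash
python3 - <<'E'
from pre import *
print(s["time"],p,s["ft_force"],"grasp",inc(p,q,top+.002*n,R))
E
```

```text
3.525 [0.56281557 0.28533442 0.13890767] [0.25046253 0.1720461  0.71376541] grasp (array([-0.1 ,  0.04,  0.07]), array([-0. , -0.1, -0.1]))
```

Emit:
arm_command(
  increments=[
    {"tx": 0, "ty": 0, "tz": 0, "ax": 0, "ay": 0, "az": 0},
    {"tx": 0, "ty": 0, "tz": 0, "ax": 0, "ay": 0, "az": 0},
    {"tx": 0, "ty": 0, "tz": 0, "ax": 0, "ay": 0, "az": 0},
    {"tx": 0, "ty": 0, "tz": 0, "ax": 0, "ay": 0, "az": 0},
    {"tx": 0, "ty": 0, "tz": 0, "ax": 0, "ay": 0, "az": 0},
    {"tx": 0, "ty": 0, "tz": 0, "ax": 0, "ay": 0, "az": 0},
    {"tx": 0, "ty": 0, "tz": 0, "ax": 0, "ay": 0, "az": 0},
    {"tx": 0, "ty": 0, "tz": 0, "ax": 0, "ay": 0, "az": 0},
  ],
  jaw=0.3,
  grip_force=20,
)

```text
time: 4.53
eef_pos: [0.5626, 0.2852, 0.1382]
orientation: [0.966, 0.193, 0.17, -0.035]
ft_force: [-0.7, -0.4, 0.0]
finger_gap: 0.0279
```

Emit:
arm_command(
  increments=[
    {"tx": 0, "ty": 0, "tz": -0.7, "ax": 0, "ay": 0, "az": 0},
    {"tx": 0, "ty": 0, "tz": -1.5, "ax": 0, "ay": 0, "az": 0},
    {"tx": 0, "ty": 0, "tz": -2.5, "ax": 0, "ay": 0, "az": 0},
    {"tx": 0, "ty": 0, "tz": -4, "ax": 0, "ay": 0, "az": 0},
    {"tx": 0, "ty": 0, "tz": -6, "ax": 0, "ay": 0, "az": 0},
    {"tx": 0, "ty": 0, "tz": -8, "ax": 0, "ay": 0, "az": 0},
    {"tx": 0, "ty": 0, "tz": -10, "ax": 0, "ay": 0, "az": 0},
    {"tx": 0, "ty": 0, "tz": -10, "ax": 0, "ay": 0, "az": 0},
  ],
)

```text
time: 5.52
eef_pos: [0.5316, 0.2722, 0.2348]
orientation: [0.965, 0.193, 0.172, -0.035]
ft_force: [1.6, -0.2, 0.5]
finger_gap: 0.0275
```

```bash
python3 - <<'E'
from pre import *
h=np.array([.452,-.0363,.046]);t=np.radians(-17.85);Rt=frame([0,0,-1],[np.sin(t),-np.cos(t),0])
print(s["time"],p,s["ft_force"],s["joint_positions"],s["finger_gap"],"above hole 120",inc(p,q,h+[0,0,.122],Rt))
E
```

```text
5.525 [0.53159395 0.27216133 0.23477704] [ 1.61102571 -0.15188275  0.53895466] [0.33207953 0.26170094 1.63183745 0.02917878 0.89556916 1.49314431] 0.027543337946937755 above hole 120 (array([-20.35,  25.4 ,  -0.41]), array([ -7.2, -19.4,  40.1]))
```

The gap went to 27.5 mm, the commanded 0.3, so nothing is held (the cap is 44 mm). Looking before going on.

```bash
python3 - <<'E'
from pre import *
c=station.capture("wrist");w=c["frame"][:,:,::-1]
d=station.capture("scene");f=d["frame"][:,:,::-1]
pickle.dump((c,d),open("w2.pkl","wb"))
a=cv2.resize(w[120:420,120:520],(400,300));b=cv2.resize(f[230:350,300:460],(400,300),interpolation=cv2.INTER_CUBIC)
cv2.imwrite("pics/w2.png",np.hstack([cv2.resize(w[90:390,170:470],(400,400)),cv2.resize(f[220:370,310:460],(400,400),interpolation=cv2.INTER_CUBIC)]))
E
```

```text
(no output)
```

View pics/w2.png

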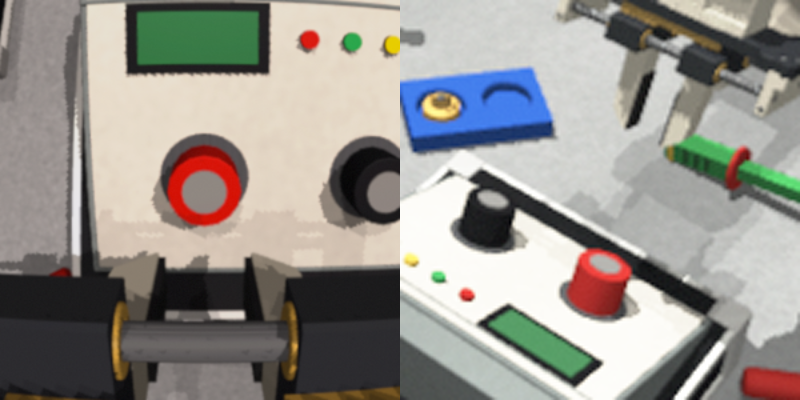

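```bash
python3 - <<'E'
from pre import *
c,d=pickle.load(open("w2.pkl","rb"));Rq=Ro.from_quat(q)
cr=lambda u:np.round(((u-[310,220])*400/150+[400,0]))
for k in[(0,0,0),(0,0,.022),(0,.014,.022),(0,-.014,.022),(0,0,-.05)]:
    P=p+Rq.apply(k);print(k,cr(proj(d,P)),"wrist crop",np.round((proj(c,P,True)-[170,90])*4/3))
K,R,t=cam(c);C=-R.T@t;print("cam in tool",Rq.inv().apply(C-p),"cam z in tool",Rq.inv().apply(R[2]),"x",Rq.inv().apply(R[0]))
print("cap pred scene",cr(proj(d,top)))
E
```

```text
(0, 0, 0) [642. 151.] wrist crop [204. 264.]
(0, 0, 0.022) [634. 176.] wrist crop [204. 243.]
(0, 0.014, 0.022) [618. 168.] wrist crop [237. 243.]
(0, -0.014, 0.022) [649. 184.] wrist crop [171. 243.]
(0, 0, -0.05) [662.  94.] wrist crop [204. 334.]
cam in tool [ 8.00286536e-02  1.70157958e-04 -1.75307744e-01] cam z in tool [-2.88705157e-01 -2.25890650e-04  9.57418029e-01] x [2.10967811e-04 9.99999933e-01 2.99553718e-04]
cap pred scene [604. 262.]
```

The fingertips appear well short of where the pose plus 22 mm puts them: about (630,125)/(668,145) in the right crop, against a predicted (618,168)/(649,184). I'll measure that closely.

```bash
python3 - <<'E'
from pre import *
c,d=pickle.load(open("w2.pkl","rb"))
w=c["frame"][:,:,::-1];f=d["frame"][:,:,::-1]
z=lambda im,x,y,s:cv2.resize(im[y:y+s,x:x+s],(400,400),interpolation=cv2.INTER_CUBIC)
cv2.imwrite("pics/w3.png",np.hstack([z(w,265,260,120),z(f,370,220,80)]))
E
```

```text
(no output)
```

View pics/w3.png

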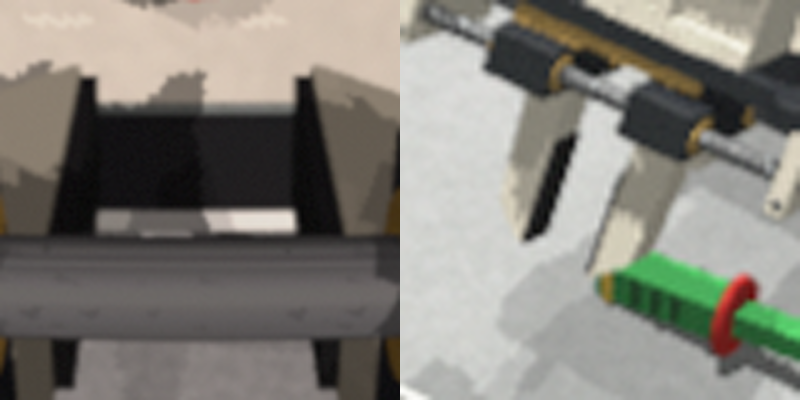

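```bash
python3 - <<'E'
from pre import *
from scipy.optimize import least_squares
c,d=pickle.load(open("w2.pkl","rb"));Rq=Ro.from_quat(q)
W=np.array([[293.5,283],[354.1,283]])
g=lambda P:p+Rq.apply(P)
for gap in(.0275,.044):
  r=least_squares(lambda v:np.r_[proj(c,g([v[0],-gap/2,v[1]]),True)-W[0],proj(c,g([v[0],gap/2,v[1]]),True)-W[1]],[0,0]);print("wrist",gap,r.x,r.cost)
# joint wrist+scene free gap, x, z ; scene left tip mean
r=least_squares(lambda v:np.r_[proj(c,g([v[0],-v[2]/2,v[1]]),True)-W[0],proj(c,g([v[0],v[2]/2,v[1]]),True)-W[1],proj(d,g([0,0,v[1]]))-[402.5,271.5]],[0,0,.03]);print(r.x,r.fun)
for x in(-.0095,0,.0095):
  print(x,[np.round(proj(d,g([x,0,z])),1) for z in(-.03,-.02,-.01,0,.01,.022)])
E
```

```text
wrist 0.0275 [ 0.01211999 -0.02082579] 0.6824025174599914
wrist 0.044 [-0.02860782  0.07182378] 0.47077105811903835
[ 0.00839238 -0.0123465   0.02901927] [-0.80663857 -0.01128569 -0.80639284  0.01140334  0.0390469   0.02159916]
-0.0095 [array([407.2, 262.9]), array([405.7, 267.2]), array([404.3, 271.4]), array([402.8, 275.6]), array([401.4, 279.8]), array([399.6, 284.8])]
0 [array([405.1, 263.9]), array([403.7, 268.2]), array([402.2, 272.5]), array([400.7, 276.8]), array([399.3, 281. ]), array([397.6, 286. ])]
0.0095 [array([403.1, 265. ]), array([401.6, 269.3]), array([400.1, 273.6]), array([398.6, 277.9]), array([397.2, 282.2]), array([395.5, 287.2])]
```

Both cameras put the real fingertips about 13 mm behind the reported TCP, not 22 mm ahead of it. The camera poses agree with the cap, so the fingers are effectively about 35 mm shorter than stated. I'll go deeper by that much and confirm by contact.

```bash
python3 - <<'E'
from pre import *
print(p,"grasp",inc(p,q,top-.030*n,R))
E
```

```text
[0.5309261  0.27188689 0.23225807] grasp (array([-0.04,  0.04, 13.23]), array([-0. , -0. , -0.1]))
```

Emit:
arm_command(
  increments=[
    {"tx": 0, "ty": 0, "tz": 0, "ax": 0, "ay": 0, "az": 0},
    {"tx": 0, "ty": 0, "tz": 0, "ax": 0, "ay": 0, "az": 0},
    {"tx": 0, "ty": 0, "tz": 2, "ax": 0, "ay": 0, "az": 0},
    {"tx": 0, "ty": 0, "tz": 5, "ax": 0, "ay": 0, "az": 0},
    {"tx": 0, "ty": 0, "tz": 8, "ax": 0, "ay": 0, "az": 0},
    {"tx": 0, "ty": 0, "tz": 10.5, "ax": 0, "ay": 0, "az": 0},
    {"tx": 0, "ty": 0, "tz": 12, "ax": 0, "ay": 0, "az": 0},
    {"tx": 0, "ty": 0, "tz": 13, "ax": 0, "ay": 0, "az": 0},
    {"tx": 0, "ty": 0, "tz": 13.2, "ax": 0, "ay": 0, "az": 0},
    {"tx": 0, "ty": 0, "tz": 13.2, "ax": 0, "ay": 0, "az": 0},
  ],
  jaw=0.85,
)

```text
time: 6.88
eef_pos: [0.5729, 0.2896, 0.1088]
orientation: [0.966, 0.193, 0.171, -0.035]
ft_force: [-0.3, -0.1, 0.4]
finger_gap: 0.078
```

Emit:
arm_command(
  increments=[
    {"tx": 0, "ty": 0, "tz": 0, "ax": 0, "ay": 0, "az": 0},
    {"tx": 0, "ty": 0, "tz": 0, "ax": 0, "ay": 0, "az": 0},
    {"tx": 0, "ty": 0, "tz": 0, "ax": 0, "ay": 0, "az": 0},
    {"tx": 0, "ty": 0, "tz": 0, "ax": 0, "ay": 0, "az": 0},
    {"tx": 0, "ty": 0, "tz": 0, "ax": 0, "ay": 0, "az": 0},
    {"tx": 0, "ty": 0, "tz": 0, "ax": 0, "ay": 0, "az": 0},
    {"tx": 0, "ty": 0, "tz": 0, "ax": 0, "ay": 0, "az": 0},
    {"tx": 0, "ty": 0, "tz": 0, "ax": 0, "ay": 0, "az": 0},
  ],
  jaw=0.3,
  grip_force=20,
)

```text
time: 7.88
eef_pos: [0.5727, 0.2895, 0.1083]
orientation: [0.966, 0.193, 0.17, -0.035]
ft_force: [-1.5, -0.3, 2.8]
finger_gap: 0.0433
```

Gripped at 43.3 mm. Pulling it off along the axis.

Emit:
arm_command(
  increments=[
    {"tx": 0, "ty": 0, "tz": -0.7, "ax": 0, "ay": 0, "az": 0},
    {"tx": 0, "ty": 0, "tz": -1.5, "ax": 0, "ay": 0, "az": 0},
    {"tx": 0, "ty": 0, "tz": -2.5, "ax": 0, "ay": 0, "az": 0},
    {"tx": 0, "ty": 0, "tz": -4, "ax": 0, "ay": 0, "az": 0},
    {"tx": 0, "ty": 0, "tz": -6, "ax": 0, "ay": 0, "az": 0},
    {"tx": 0, "ty": 0, "tz": -8, "ax": 0, "ay": 0, "az": 0},
    {"tx": 0, "ty": 0, "tz": -10, "ax": 0, "ay": 0, "az": 0},
    {"tx": 0, "ty": 0, "tz": -12, "ax": 0, "ay": 0, "az": 0},
    {"tx": 0, "ty": 0, "tz": -12, "ax": 0, "ay": 0, "az": 0},
  ],
)

```text
time: 9.0
eef_pos: [0.5354, 0.2737, 0.2235]
orientation: [0.965, 0.193, 0.172, -0.035]
ft_force: [0.4, -0.5, -0.6]
finger_gap: 0.0435
```

```bash
python3 - <<'E'
from pre import *
h=np.array([.452,-.0363,.046]);t=np.radians(-17.85);Rt=frame([0,0,-1],[np.sin(t),-np.cos(t),0])
print(s["time"],p,s["ft_force"],s["joint_positions"],s["finger_gap"],"above hole (rim 70 over floor)",inc(p,q,h+[0,0,.070-.030],Rt))
c=station.capture("wrist");d=station.capture("scene");pickle.dump((c,d,p,q),open("w4.pkl","wb"))
w=c["frame"][:,:,::-1];f=d["frame"][:,:,::-1]
g=p+Ro.from_quat(q).apply([0,0,-.02]);print(proj(d,g))
x,y=[int(v)-50 for v in proj(d,g)]
z=lambda im,x,y,s:cv2.resize(im[y:y+s,x:x+s],(400,400),interpolation=cv2.INTER_CUBIC)
cv2.imwrite("pics/w4.png",np.hstack([z(w,240,210,160),z(f,x,y,100)]));print(x,y)
E
```

```text
9.0 [0.5353547  0.27374859 0.22350619] [ 0.42726416 -0.48415678 -0.5767534 ] [0.33265289 0.27914753 1.64035988 0.02954572 0.86961471 1.4928935 ] 0.04347764599139709 above hole (rim 70 over floor) (array([-23.18,  25.41,   6.08]), array([ -7.2, -19.4,  40.1]))
[401.90162668 272.63678741]
351 222
```

View pics/w4.png

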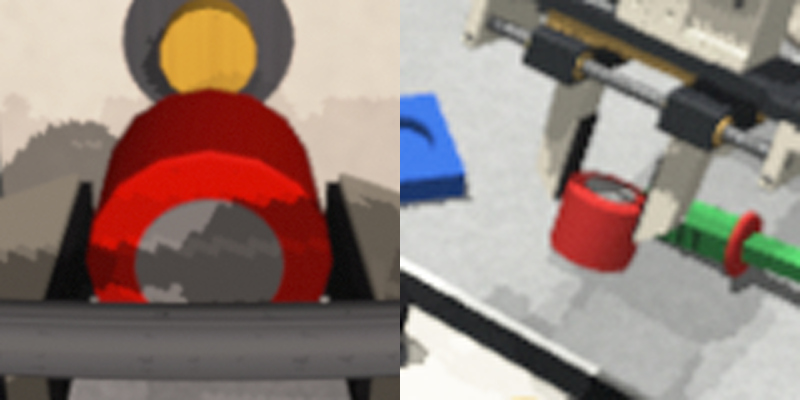

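The cap (red, crop (210,250) left, (597,222) right) is off the brass terminal and held squarely between the fingers, its top about 16 mm above the tips. Moving over the pocket.

Emit:
arm_command(
  increments=[
    {"tx": -2, "ty": 2.5, "tz": 0, "ax": -0.6, "ay": -1.6, "az": 3},
    {"tx": -5, "ty": 5.5, "tz": 0, "ax": -1.3, "ay": -3.5, "az": 7},
    {"tx": -8, "ty": 9, "tz": 0, "ax": -2.3, "ay": -6, "az": 12.5},
    {"tx": -11, "ty": 12.5, "tz": 0, "ax": -3.3, "ay": -9, "az": 18},
    {"tx": -14, "ty": 16, "tz": 1, "ax": -4.3, "ay": -11.5, "az": 24},
    {"tx": -17, "ty": 19.5, "tz": 2, "ax": -5.3, "ay": -14, "az": 29.5},
    {"tx": -20, "ty": 22.5, "tz": 3.5, "ax": -6.3, "ay": -16.7, "az": 35},
    {"tx": -22.5, "ty": 25, "tz": 5.2, "ax": -7.2, "ay": -19.4, "az": 40.1},
    {"tx": -23.2, "ty": 25.4, "tz": 6.1, "ax": -7.2, "ay": -19.4, "az": 40.1},
    {"tx": -23.2, "ty": 25.4, "tz": 6.1, "ax": -7.2, "ay": -19.4, "az": 40.1},
  ],
)

```text
time: 10.35
eef_pos: [0.45, -0.0363, 0.083]
orientation: [0.988, -0.155, -0.003, 0.001]
ft_force: [-0.6, 0.2, 0.6]
finger_gap: 0.0436
```

```bash
python3 - <<'E'
from pre import *
h=np.array([.452,-.0363,.022]);t=np.radians(-17.85);Rt=frame([0,0,-1],[np.sin(t),-np.cos(t),0])
print(s["time"],p,s["ft_force"],s["finger_gap"],"seat",inc(p,q,h+[0,0,.024-.030],Rt))
c=station.capture("wrist");w=c["frame"][:,:,::-1].copy()
pickle.dump((c,p,q),open("w5.pkl","wb"))
print("hole",proj(c,h,True),"cap top",proj(c,p+Ro.from_quat(q).apply([0,0,-.03]),True))
cv2.imwrite("pics/w5.png",cv2.resize(w[150:330,200:440],(800,600),interpolation=cv2.INTER_CUBIC))
E
```

```text
10.35 [ 0.4500246  -0.03626447  0.08304767] [-0.6014044   0.23872488  0.59858897] 0.04360513741893981 seat (array([ 0.23, -0.07,  6.7 ]), array([0.1, 0.3, 0. ]))
hole [322.02857705 245.97516125] cap top [322.94675929 316.13615454]
```

View pics/w5.png

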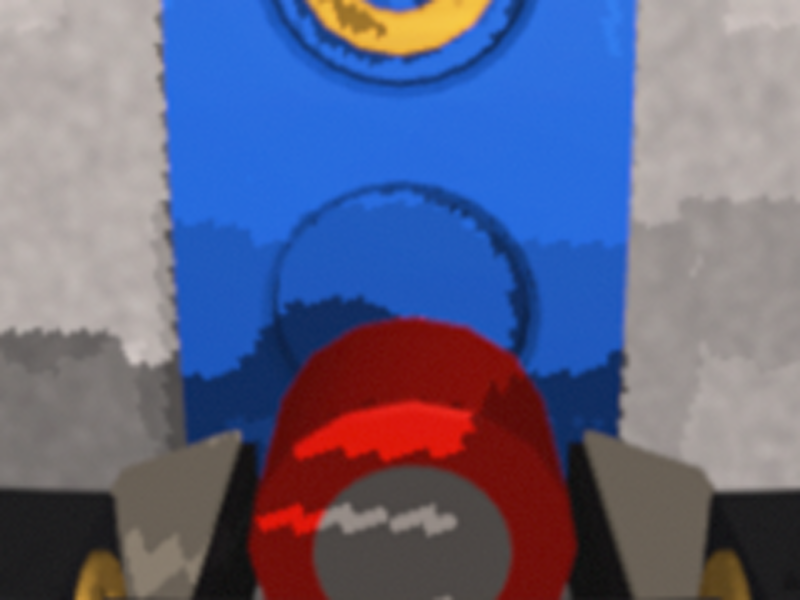

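```bash
python3 - <<'E'
from pre import *
c,p,q=pickle.load(open("w5.pkl","rb"));h=np.array([.452,-.0363,.022]);t=np.radians(-17.85);x=np.array([np.cos(t),np.sin(t),0]);y=np.array([-np.sin(t),np.cos(t),0])
cr=lambda P:(proj(c,P,True)-[200,150])/.3
for k in(x*.026,y*.026,-y*.026):print(cr(h+k))
Rq=Ro.from_quat(q)
print("rim front",cr(p+Rq.apply([.022,0,.006])),"top front",cr(p+Rq.apply([.022,0,-.030])))
E
```

```text
[406.70163538 192.09976146]
[276.46480385 319.83543806]
[537.094745   319.80329143]
rim front [410.08510464 310.01409508] top front [409.80565368 398.65853853]
```

Pocket edges are at about (270..535,290), top y≈184 in the crop, roughly 2 mm further in +x and 1 mm to the side of the estimate. I'll correct and lower.

Emit:
arm_command(
  increments=[
    {"tx": 0.4, "ty": -0.15, "tz": 0, "ax": 0, "ay": 0.2, "az": 0},
    {"tx": 0.4, "ty": -0.15, "tz": 1.5, "ax": 0, "ay": 0.2, "az": 0},
    {"tx": 0.4, "ty": -0.15, "tz": 3, "ax": 0, "ay": 0.2, "az": 0},
    {"tx": 0.4, "ty": -0.15, "tz": 4.5, "ax": 0, "ay": 0.2, "az": 0},
    {"tx": 0.4, "ty": -0.15, "tz": 5.4, "ax": 0, "ay": 0.2, "az": 0},
    {"tx": 0.4, "ty": -0.15, "tz": 5.9, "ax": 0, "ay": 0.2, "az": 0},
    {"tx": 0.4, "ty": -0.15, "tz": 6.2, "ax": 0, "ay": 0.2, "az": 0},
    {"tx": 0.4, "ty": -0.15, "tz": 6.2, "ax": 0, "ay": 0.2, "az": 0},
    {"tx": 0.4, "ty": -0.15, "tz": 6.2, "ax": 0, "ay": 0.2, "az": 0},
  ],
)

```text
time: 11.52
eef_pos: [0.455, -0.0366, 0.0222]
orientation: [0.988, -0.155, -0.0, 0.001]
ft_force: [0.6, 0.7, 0.1]
finger_gap: 0.0435
```

Emit:
arm_command(
  increments=[
    {"tx": 0, "ty": 0, "tz": 0.2, "ax": 0, "ay": 0, "az": 0},
    {"tx": 0, "ty": 0, "tz": 0.2, "ax": 0, "ay": 0, "az": 0},
    {"tx": 0, "ty": 0, "tz": 0.4, "ax": 0, "ay": 0, "az": 0},
    {"tx": 0, "ty": 0, "tz": 0.4, "ax": 0, "ay": 0, "az": 0},
  ],
)

```text
time: 12.02
eef_pos: [0.4546, -0.0365, 0.0178]
orientation: [0.988, -0.155, -0.001, 0.001]
ft_force: [1.4, -1.1, -0.4]
finger_gap: 0.0439
```

Emit:
arm_command(
  increments=[
    {"tx": 0, "ty": 0, "tz": 0.1, "ax": 0, "ay": 0, "az": 0},
    {"tx": 0, "ty": 0, "tz": 0.2, "ax": 0, "ay": 0, "az": 0},
    {"tx": 0, "ty": 0, "tz": 0.2, "ax": 0, "ay": 0, "az": 0},
  ],
)

```text
time: 12.4
eef_pos: [0.4548, -0.0367, 0.0167]
orientation: [0.988, -0.155, -0.0, 0.001]
ft_force: [-3.0, -1.6, 10.3]
finger_gap: 0.0434
```

Contact (10 N) at z = 16.7 mm against 16 mm expected for fully home, so I'm releasing.

Emit:
arm_command(
  increments=[
    {"tx": 0, "ty": 0, "tz": 0, "ax": 0, "ay": 0, "az": 0},
    {"tx": 0, "ty": 0, "tz": 0, "ax": 0, "ay": 0, "az": 0},
    {"tx": 0, "ty": 0, "tz": 0, "ax": 0, "ay": 0, "az": 0},
    {"tx": 0, "ty": 0, "tz": 0, "ax": 0, "ay": 0, "az": 0},
  ],
  jaw=0.75,
)

```text
time: 12.9
eef_pos: [0.4547, -0.0365, 0.0158]
orientation: [0.988, -0.155, -0.001, 0.001]
ft_force: [0.0, 0.4, 0.3]
finger_gap: 0.0687
```

Emit:
arm_command(
  increments=[
    {"tx": 0, "ty": 0, "tz": -1, "ax": 0, "ay": 0, "az": 0},
    {"tx": 0, "ty": 0, "tz": -3, "ax": 0, "ay": 0, "az": 0},
    {"tx": 0, "ty": 0, "tz": -6, "ax": 0, "ay": 0, "az": 0},
    {"tx": 0, "ty": 0, "tz": -10, "ax": 0, "ay": 0, "az": 0},
    {"tx": 0, "ty": 0, "tz": -14, "ax": 0, "ay": 0, "az": 0},
    {"tx": 0, "ty": 0, "tz": -18, "ax": 0, "ay": 0, "az": 0},
    {"tx": 0, "ty": 0, "tz": -22, "ax": 0, "ay": 0, "az": 0},
    {"tx": 0, "ty": 0, "tz": -24, "ax": 0, "ay": 0, "az": 0},
    {"tx": 0, "ty": 0, "tz": -24, "ax": 0, "ay": 0, "az": 0},
  ],
)

```text
time: 14.02
eef_pos: [0.4556, -0.0361, 0.2577]
orientation: [0.988, -0.155, 0.002, 0.001]
ft_force: [0.9, 0.3, -0.1]
finger_gap: 0.0688
```

```bash
cat > pr.py <<'E'
from pre import *
yw=np.radians(-34.3);xh=np.array([np.cos(yw),np.sin(yw),0]);yh=np.array([-np.sin(yw),np.cos(yw),0]);Z=np.array([0,0,1])
A=np.radians(43.);zp=-np.cos(A)*xh+np.sin(A)*Z
G=np.array([.5535,-.278,.122])  # mouth/guard
G=np.array([.5532,-.2782,.1225]);H=G+.043*zp;H[2]=.150
B=np.radians(20);tz=-np.sin(B)*xh-np.cos(B)*Z
RP=frame(tz,-yh)
TIP=-.013
E
python3 - <<'E'
from pr import *
print(s["time"],p,"H",H,"mouth by stand",np.array([.5944,-.3063,0]))
print("cart 120 above:",inc(p,q,H-.12*tz+.035*tz,RP), inc(p,q,H-.12*tz+.035*tz,frame(tz,yh)))
c=station.capture("wrist");d=station.capture("scene");w=c["frame"][:,:,::-1];f=d["frame"][:,:,::-1];pickle.dump((c,d,p,q),open("w6.pkl","wb"))
z=lambda im,x,y,s:cv2.resize(im[y:y+s,x:x+s],(400,400),interpolation=cv2.INTER_CUBIC)
u=proj(c,[.455,-.037,.046],True);v=proj(d,[.455,-.037,.046]);print(u,v)
cv2.imwrite("pics/w6.png",np.hstack([z(w,int(u[0])-60,int(u[1])-60,120),z(f,int(v[0])-40,int(v[1])-40,80)]))
E
```

```text
14.025 [ 0.45563302 -0.03610484  0.25772934] H [ 0.52722069 -0.26047811  0.15      ] mouth by stand [ 0.5944 -0.3063  0.    ]
cart 120 above: (array([16.48, 19.97,  2.89]), array([  3. , -20.1,  16.2])) (array([16.48, 19.97,  2.89]), array([  28.8,    4.3, -161.2]))
[323.72480848 204.24047455] [349.46255774 249.29778624]
```

View pics/w6.png

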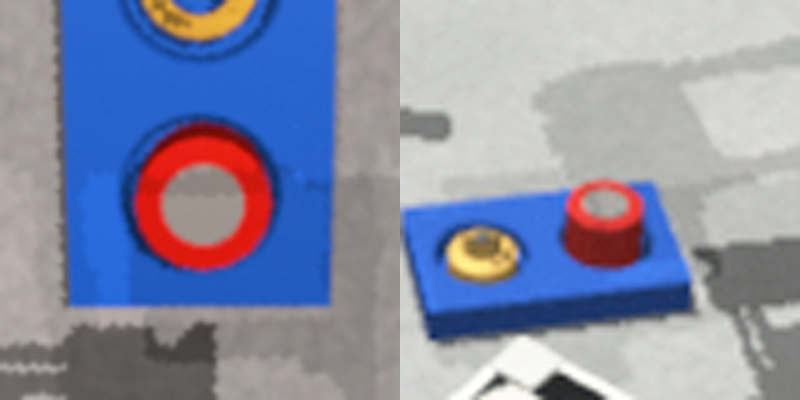

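The red cap sits level in its pocket (crop (202,204) left, (604,222) right), adapter undisturbed. On to the probe: a pose 12 cm off the handle, tool leaning 20° back.

Emit:
arm_command(
  increments=[
    {"tx": 2, "ty": 2.5, "tz": 0, "ax": 0.3, "ay": -2, "az": 2},
    {"tx": 4.5, "ty": 5.5, "tz": 0, "ax": 0.8, "ay": -5, "az": 4},
    {"tx": 7, "ty": 8.5, "tz": 0, "ax": 1.2, "ay": -8, "az": 6},
    {"tx": 9.5, "ty": 11.5, "tz": 0, "ax": 1.7, "ay": -11, "az": 9},
    {"tx": 12, "ty": 14.5, "tz": 0.5, "ax": 2.2, "ay": -14, "az": 11},
    {"tx": 14.5, "ty": 17.5, "tz": 1.5, "ax": 2.6, "ay": -17, "az": 14},
    {"tx": 16.5, "ty": 20, "tz": 2.9, "ax": 3, "ay": -20.1, "az": 16.2},
    {"tx": 16.5, "ty": 20, "tz": 2.9, "ax": 3, "ay": -20.1, "az": 16.2},
    {"tx": 16.5, "ty": 20, "tz": 2.9, "ax": 3, "ay": -20.1, "az": 16.2},
  ],
)

```text
time: 15.25
eef_pos: [0.5504, -0.2764, 0.2265]
orientation: [0.941, -0.29, -0.169, -0.052]
ft_force: [-0.1, 0.5, 0.7]
finger_gap: 0.0689
```

```bash
python3 - <<'E'
from pr import *
print(s["time"],p,s["joint_positions"],"grasp:",inc(p,q,H+.032*tz,RP))
c=station.capture("wrist");pickle.dump((c,p,q),open("w7.pkl","wb"));w=c["frame"][:,:,::-1]
for n_,P in dict(end=H+.038*zp,mid=H,guard=H-.040*zp).items():
  print(n_,[np.round((proj(c,P+k*yh,True)-[220,120])*2.5) for k in(-.012,0,.012)])
cv2.imwrite("pics/w7.png",cv2.resize(w[120:360,160:480],(800,600),interpolation=cv2.INTER_CUBIC))
E
```

```text
15.25 [ 0.5503819  -0.27640801  0.22652027] [-0.59081978  0.75782217  0.82654095  0.00201733  1.91223421  1.57783108] grasp: (array([ 0.04, -0.02, 11.35]), array([0. , 0.3, 0.1]))
end [array([299., 432.]), array([257., 432.]), array([215., 432.])]
mid [array([299., 300.]), array([257., 300.]), array([215., 299.])]
guard [array([298., 164.]), array([257., 164.]), array([216., 164.])]
```

View pics/w7.png

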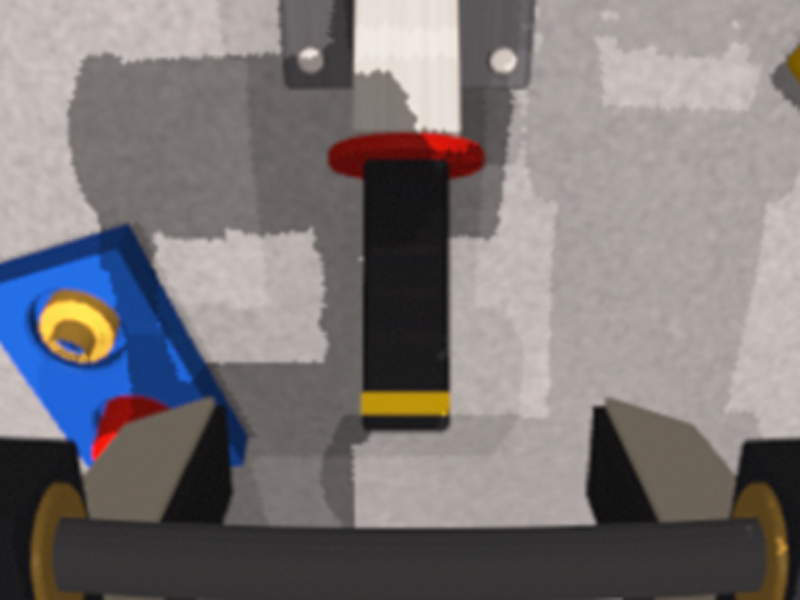

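The handle shows edges at 363–449 and the end at y≈430, against predicted 365–449 and 432, aligned with the jaws. Moving in.

Emit:
arm_command(
  increments=[
    {"tx": 0, "ty": 0, "tz": 2, "ax": 0, "ay": 0, "az": 0},
    {"tx": 0, "ty": 0, "tz": 4.5, "ax": 0, "ay": 0, "az": 0},
    {"tx": 0, "ty": 0, "tz": 7, "ax": 0, "ay": 0, "az": 0},
    {"tx": 0, "ty": 0, "tz": 9, "ax": 0, "ay": 0, "az": 0},
    {"tx": 0, "ty": 0, "tz": 10.5, "ax": 0, "ay": 0, "az": 0},
    {"tx": 0, "ty": 0, "tz": 11.2, "ax": 0, "ay": 0, "az": 0},
    {"tx": 0, "ty": 0, "tz": 11.3, "ax": 0, "ay": 0, "az": 0},
    {"tx": 0, "ty": 0, "tz": 11.3, "ax": 0, "ay": 0, "az": 0},
  ],
)

```text
time: 16.3
eef_pos: [0.5188, -0.2551, 0.1224]
orientation: [0.941, -0.29, -0.167, -0.051]
ft_force: [0.2, -0.3, 0.4]
finger_gap: 0.0685
```

Emit:
arm_command(
  increments=[
    {"tx": 0, "ty": 0, "tz": 0, "ax": 0, "ay": 0, "az": 0},
    {"tx": 0, "ty": 0, "tz": 0, "ax": 0, "ay": 0, "az": 0},
    {"tx": 0, "ty": 0, "tz": 0, "ax": 0, "ay": 0, "az": 0},
    {"tx": 0, "ty": 0, "tz": 0, "ax": 0, "ay": 0, "az": 0},
    {"tx": 0, "ty": 0, "tz": 0, "ax": 0, "ay": 0, "az": 0},
    {"tx": 0, "ty": 0, "tz": 0, "ax": 0, "ay": 0, "az": 0},
    {"tx": 0, "ty": 0, "tz": 0, "ax": 0, "ay": 0, "az": 0},
    {"tx": 0, "ty": 0, "tz": 0, "ax": 0, "ay": 0, "az": 0},
    {"tx": 0, "ty": 0, "tz": 0, "ax": 0, "ay": 0, "az": 0},
  ],
  jaw=0,
  grip_force=45,
)

```text
time: 17.42
eef_pos: [0.5183, -0.255, 0.1214]
orientation: [0.941, -0.29, -0.168, -0.051]
ft_force: [1.0, 1.7, 0.3]
finger_gap: 0.0236
```

```bash
python3 - <<'E'
from pr import *
print(s["time"],p,s["ft_force"],s["finger_gap"])
for a in(43,44,45):
  A=np.radians(a);z=-np.cos(A)*xh+np.sin(A)*Z;print(a,"draw 120:",Ro.from_quat(q).inv().apply(z)*12)
E
```

```text
17.425 [ 0.51834974 -0.25499648  0.12139716] [0.97195718 1.70934302 0.26195969] 0.023571786715560775
43 draw 120: [-1.10656744e+01 -1.26350771e-03 -4.64228923e+00]
44 draw 120: [-1.09829700e+01 -1.05271326e-03 -4.83470474e+00]
45 draw 120: [-1.08969200e+01 -8.41598145e-04 -5.02564756e+00]
```

Held at 23.6 mm. Drawing along the tube axis, watching the force.

Emit:
arm_command(
  increments=[
    {"tx": -0.45, "ty": 0, "tz": -0.2, "ax": 0, "ay": 0, "az": 0},
    {"tx": -0.9, "ty": 0, "tz": -0.4, "ax": 0, "ay": 0, "az": 0},
    {"tx": -1.8, "ty": 0, "tz": -0.8, "ax": 0, "ay": 0, "az": 0},
    {"tx": -2.7, "ty": 0, "tz": -1.2, "ax": 0, "ay": 0, "az": 0},
    {"tx": -3.6, "ty": 0, "tz": -1.6, "ax": 0, "ay": 0, "az": 0},
    {"tx": -4.6, "ty": 0, "tz": -2.05, "ax": 0, "ay": 0, "az": 0},
  ],
)

```text
time: 18.18
eef_pos: [0.4881, -0.2345, 0.1572]
orientation: [0.941, -0.29, -0.168, -0.051]
ft_force: [-0.6, 0.2, -1.6]
finger_gap: 0.0236
```

Emit:
arm_command(
  increments=[
    {"tx": -1.4, "ty": 0, "tz": -0.65, "ax": 0, "ay": 0, "az": 0},
    {"tx": -2.8, "ty": 0, "tz": -1.3, "ax": 0, "ay": 0, "az": 0},
    {"tx": -4.2, "ty": 0, "tz": -1.9, "ax": 0, "ay": 0, "az": 0},
    {"tx": -5.6, "ty": 0, "tz": -2.55, "ax": 0, "ay": 0, "az": 0},
    {"tx": -6.8, "ty": 0, "tz": -3.1, "ax": 0, "ay": 0, "az": 0},
    {"tx": -7.8, "ty": 0, "tz": -3.55, "ax": 0, "ay": 0, "az": 0},
    {"tx": -7.8, "ty": 0, "tz": -3.55, "ax": 0, "ay": 0, "az": 0},
  ],
)

```text
time: 19.05
eef_pos: [0.4381, -0.2003, 0.2175]
orientation: [0.941, -0.29, -0.167, -0.051]
ft_force: [-0.2, -0.4, -2.4]
finger_gap: 0.0238
```

```bash
python3 - <<'E'
from pr import *
print(s["time"],p,s["ft_force"],s["finger_gap"],s["joint_positions"])
tz2=np.sin(np.radians(23.5))*xh-np.cos(np.radians(23.5))*Z
g=np.array([.43,-.19,.36])
print("lift 12:",Ro.from_quat(q).inv().apply([0,0,12]),"level:",inc(p,q,g+.032*tz2,frame(tz2,-yh)))
E
```

```text
19.05 [ 0.43813051 -0.20032817  0.21754417] [-0.23975005 -0.3819497  -2.43994076] 0.023756362360647404 [-0.58957213  0.48253577  1.34395388  0.00209399  1.66699898  1.5790286 ]
lift 12: [-4.13619609e+00  9.73936687e-03 -1.12646255e+01] level: (array([ -3.88,  -0.39, -10.63]), array([ 0. , 43.7,  0. ]))
```

Emit:
arm_command(
  increments=[
    {"tx": -1, "ty": 0, "tz": -2.7, "ax": 0, "ay": 0, "az": 0},
    {"tx": -2, "ty": -0.1, "tz": -5.5, "ax": 0, "ay": 4, "az": 0},
    {"tx": -3, "ty": -0.2, "tz": -8, "ax": 0, "ay": 10, "az": 0},
    {"tx": -3.6, "ty": -0.3, "tz": -10, "ax": 0, "ay": 18, "az": 0},
    {"tx": -3.9, "ty": -0.4, "tz": -10.6, "ax": 0, "ay": 26, "az": 0},
    {"tx": -3.9, "ty": -0.4, "tz": -10.6, "ax": 0, "ay": 34, "az": 0},
    {"tx": -3.9, "ty": -0.4, "tz": -10.6, "ax": 0, "ay": 40, "az": 0},
    {"tx": -3.9, "ty": -0.4, "tz": -10.6, "ax": 0, "ay": 43.7, "az": 0},
    {"tx": -3.9, "ty": -0.4, "tz": -10.6, "ax": 0, "ay": 43.7, "az": 0},
    {"tx": -3.9, "ty": -0.4, "tz": -10.6, "ax": 0, "ay": 43.7, "az": 0},
  ],
)

```text
time: 20.3
eef_pos: [0.4408, -0.1973, 0.3298]
orientation: [0.936, -0.288, 0.194, 0.06]
ft_force: [0.6, 0.0, -2.0]
finger_gap: 0.0234
```

```bash
python3 - <<'E'
from pr import *
tz2=Ro.from_quat(q).apply([0,0,1]);M=p-.032*tz2
print(s["time"],p,s["ft_force"],s["finger_gap"],"mid",M)
d=station.capture("scene");t=station.capture("top");pickle.dump((d,t,p,q),open("w8.pkl","wb"));f=d["frame"][:,:,::-1]
for k in(.038,0,-.146):print(k,"scene",proj(d,M-k*xh),"top",proj(t,M-k*xh))
u=proj(d,M);x,y=int(u[0])-100,max(0,int(u[1])-75)
print(x,y);cv2.imwrite("pics/w8.png",cv2.resize(f[y:y+150,x:x+200],(800,600),interpolation=cv2.INTER_CUBIC))
E
```

```text
20.3 [ 0.4407984  -0.19733727  0.3297555 ] [ 0.55102365  0.01456393 -2.04876476] 0.023444470213378883 mid [ 0.4303132  -0.19016381  0.35912559]
0.038 scene [348.57812392 123.1249299 ] top [384.66383448 302.74684369]
0 scene [334.17708393 122.24528869] top [394.70409114 288.05258199]
-0.146 scene [279.43043692 118.90126587] top [432.57162094 232.63214688]
234 47
```

View pics/w8.png

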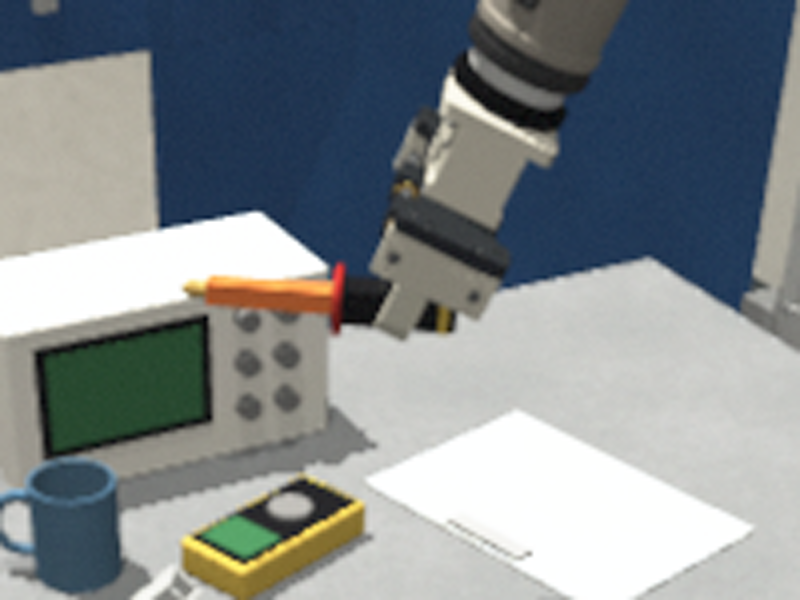

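The probe hangs level: tip at (279.8,118.8) against (279.4,118.9) predicted for level, guard at (317.8,121.3) against (319,121.3). A numeric check of the slope from both cameras and of stillness, then hand in.

```bash
python3 - <<'E'
from pr import *
from scipy.optimize import least_squares
d,t,p0,q0=pickle.load(open("w8.pkl","rb"))
L=[]
for c in(d,t):
    hsv=cv2.cvtColor(c["frame"],cv2.COLOR_RGB2HSV);m=cv2.inRange(hsv,(8,150,120),(18,255,255))
    n,lab,st,ce=cv2.connectedComponentsWithStats(m)
    P=proj(c,np.array([.4303,-.1902,.3591])+.09*xh);k=min((i for i in range(1,n) if st[i,4]>15),key=lambda i:np.linalg.norm(ce[i]-P))
    v=cv2.fitLine(np.argwhere(lab==k)[:,::-1].astype(np.float32),cv2.DIST_L2,0,.01,.01).ravel();print(st[k],P,v)
    a=ray(c,v[2:]-8*v[:2]);b=ray(c,v[2:]+8*v[:2]);L.append(np.cross(a[1],b[1])/np.linalg.norm(np.cross(a[1],b[1])))
ax=np.cross(*L);ax/=np.linalg.norm(ax);print("rod axis",ax,"pitch deg",np.degrees(np.arcsin(abs(ax[2]))))
print(s["time"],np.abs(s["joint_vel"]).max(),s["eef_pos"],s["finger_gap"],s["ft_force"])
cv2.imwrite("pics/top8.png",t["frame"][100:400,150:550,::-1])
E
```

```text
[285 116  33   9 209] [300.31896791 120.18022513] [9.9750185e-01 7.0640221e-02 3.0112439e+02 1.2030144e+02]
[405 257   8  15  28] [418.19289731 253.7049693 ] [ 2.0911939e-01 -9.7789013e-01  4.0821429e+02  2.6485715e+02]
rod axis [-0.96469013  0.18416533 -0.18829787] pitch deg 10.853466668516724
20.4 0.0046868814670522245 [ 0.44099956 -0.19748795  0.32965405] 0.02350781810478694 [-0.83293384 -0.87282943 -1.09675887]
```

Emit:
arm_command(
  increments=[
    {"tx": 0, "ty": 0, "tz": 0, "ax": 0, "ay": 0, "az": 0},
    {"tx": 0, "ty": 0, "tz": 0, "ax": 0, "ay": 0, "az": 0},
    {"tx": 0, "ty": 0, "tz": 0, "ax": 0, "ay": 0, "az": 0},
    {"tx": 0, "ty": 0, "tz": 0, "ax": 0, "ay": 0, "az": 0},
  ],
)

```text
time: 20.9
eef_pos: [0.4406, -0.1971, 0.3298]
orientation: [0.936, -0.288, 0.194, 0.06]
ft_force: [-0.3, 0.3, -1.8]
finger_gap: 0.0238
```

View pics/top8.png

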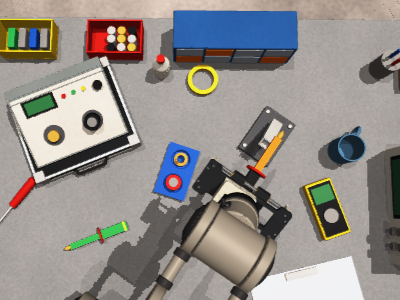

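The 10.9° figure is spurious: in the top view the mask caught only a 28-pixel sliver of the rod. Using the jaw-fixed heading, the scene-view line (slope 0.071 against 0.061 for level) gives about 1°. The top view shows the cap in its pocket, the black cap on its terminal and the rest unmoved. Handing in.

```bash
python3 -c "
from station import *
s=get_state();print(s['time'],abs(s['joint_vel']).max(),s['finger_gap']);print(finish_job())"
```

```text
20.9 0.0014761499046863089 0.023814971438268863
the job is handed in; nothing more can be done
None
```

I put the red cap in the empty pocket rim down, let go of it, then drew the probe and handed in while holding it level. The job took 20.9 s.

- **Cap:** the first grip closed on nothing and didn't disturb the cap. The cameras showed the fingertips about 35 mm shorter than the stated 22 mm ahead of the TCP. I went that much deeper and gripped it at 43.3 mm. It touched the pocket floor with 10 N at TCP height 16.7 mm, against 16 mm expected for fully home. The pictures show it seated level.
- **Probe:** it came out of the tube with very little force (last reading about 2.4 N). The handle's middle is about 0.36 m up, clear of everything, held at a 23.8 mm gap with 45 N. The arm was still.
- **Check that disagreed:** an automatic slope fit gave 10.9°, but its top-view mask had caught only a sliver of the rod, so I did not use it. The tip and guard positions in the scene picture put the probe within 1–2° of level.
- **Other things:** in the last top picture the black cap, the adapter and the other things in view looked unmoved.
- **Pictures:** I viewed 11, one over the budget of 10.

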